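Set up and load a fridge shelf insert

ROBOT

A 7-joint arm with a two-finger parallel gripper is mounted at the origin on the work surface. World frame = base frame: x ahead of the robot, y to its left, z up, the work surface at z = 0. Lengths are in mm, angles in rad, forces in N, time in s.
With the tool pointing down it reaches from about 350 to 900 mm from the base axis. Payload 7.2 kg.
Tool frame: the origin (TCP) lies between the finger pads; the fingertips stand 14 mm ahead of it and the grasp point (between the pads) lies 5 mm behind it; z points along the fingers, y is the line along which they close (so a half turn about z gives the same grasp; the last joint's range is limited). The gripper opens to 85 mm and grips with 20 to 120 N. Pads are 22 mm wide; open, the fingers measure 114 mm over their backs; the gripper's body (76 mm by 85 mm) begins 54 mm behind the grasp point. The pads swing forward as they close: fully open they stand 13 mm farther back than shut.
Start: joints at [1.066, 0.411, -0.013, 1.596, 0.006, 1.134, -0.082], TCP at [264.39, -566.327, 245.297] pointing down, gripper open.
Joint ranges: [-2.95, 2.95], [-0.29, 1.99], [-1.47, 1.44], [0.14, 2.54], [-1.03, 4.17], [0.13, 1.85], [-2.86, 2.86]. Speed limits (rad/s): [2.39, 2.39, 3.01, 3.01, 3.14, 3.14, 3.14].

INTERFACE

Orientations are given as a unit quaternion [x, y, z, w].
In Python, from workcell import read_state, capture, finish_job gives the robot as it stands.
- The arm moves only by the shell command python3 -m crank 'ROWS'. ROWS is text: rows parted by semicolons, each of 5 numbers parted by spaces: the shift along the tool's x, y, z each as a share of 0.3 m, from -1 to 1, then the turn about the tool's z as a share of 90 degrees, from -1 to 1, then the gripper command: -1 is fully open, 1 is shut, values between are in proportion. A call has 1 to 20 rows; each row is the pose to reach, as a shift and turn from the pose commanded when the call began, along the tool's axes at that moment; what a row does not reach only later rows make up. A row lasts 1/8 s, in which the tool goes at most 62.5 mm and 10.7 degrees, less where a joint would pass 70% of its speed; a pose out of reach is approached as far as the arm can. A call with a number of a shift or a turn outside -1 to 1 is refused whole. A call with a gripper value outside its range is refused whole. The fingers move at their own pace and stop on an object; the grip force is fixed at half the most. Time passes only in rows, so rows that repeat a pose let the fingers close. It gives the time, the measured TCP pose, the force, the opening and the grip force at its end, in the units of the state.
- read_state(): the state, without advancing time (a new reading comes with each control period).
- capture(name): name is "scene" or "top" or "wrist"; returns a dict with "image" (420x560x3 uint8, blue, green, red), "range_z" (420x560 float32, mm along the optical axis (not along the pixel's ray), 0 where there is no reading), "camera_matrix" (3x3 intrinsics, pixels), "pose" (4x4, takes a point from camera to world coordinates); the wrist camera has in their place "hand_eye" (4x4, takes a point from camera to tool coordinates, whose origin is the TCP and whose axes are the flange's). Camera axes: x right, y down, z forward; pixel columns grow to the right and rows downward; lengths in mm; the calibration is good to about 2 mm. The wrist camera is an equidistant fisheye: a pixel r from the principal point sees the ray r / f radians off the axis. A picture is of the moment at which its call begins: read the wrist's pose just before it.
- finish_job(): hands the job in; it is judged then, once.
The state is a dict: "t": time; "q": joint angles; "dq": joint speeds; "joint_efforts": joint torques, N m; "tool_pos": TCP position; "orientation": TCP orientation; "wrist_force": force on the tool from outside, world axes, zero at the start; "wrist_torque": the same for the moment, N m; "width": opening from 0.0 (shut) to 1.0 (fully open); "grasp_force": force on a finger pad.
Only numpy, scipy, OpenCV 4.12 (cv2) and the standard library are available. Lean on these libraries where they do the work, as an engineer would, in place of code of your own. Each camera call takes 0.05 s, during which the arm holds its last target. There are 200 camera calls.

TASK

At each end of the shelf insert, wind the crank of the adjusting screw clockwise until you feel its foot seat hard, and then swing the jam nut's lever below it clockwise until it is tight, so that the screw stays locked at that setting; never tighten a nut before its screw is seated. Only when both nuts are locked, stand every jar upright on the glass, inside its rim; leave the bowl and the bottle alone.

Things in the scene. Friction and masses are not known exactly. Their poses are not given: they have to be found in the camera images.
- shelf (a point): centre of the top face of the shelf insert's glass deck, 80 mm above the counter, z up. Glass 220 mm (its x) by 260 mm (its y) inside a white rim 12 mm wide that stands 8 mm above the glass
- rack: the whole shelf insert, fixed to the counter; origin on the counter straight below shelf, same axes. From the middle of each end (-y: foot a, +y: foot b) a white ear 60 mm wide reaches out to 238 mm, its top level with the glass; a vertical adjusting screw with a rubber foot below passes through it
- axis_a (a point): point on the vertical axis of adjusting screw a, at the top face of the ear at the shelf's -y end, 205 mm from the shelf's centre, 80 mm above the counter
- crank_a (a point): half-way up the upright, freely spinning black pin (18 mm across, 42 mm tall) of crank a, on top of screw a: 45 mm from its axis, 169 mm above the counter, standing on a 16 mm wide steel arm. The thread drags with 0.15 N m (3.3 N at the pin) and stays where it is left; at the end the foot seats and the crank stops hard
- screw_a (a joint): angle of screw a in rad, growing clockwise from above (foot goes down, by too little to see); 0.3 to 1.4 at the start. Where the foot seats is to be felt; it takes 1.7 to 3 rad of turn. The nut and its lever are carried round with the screw
- lever_a (a point): half-way up the upright black pin (18 mm across, 40 mm tall) at the end of the lever of jam nut a, which sits on screw a between ear and crank: 95 mm from the axis, 113 mm above the counter. Once the screw is seated the slack lever points to the shelf's +x and somewhat -y, and tight it points to -y and somewhat -x
- nut_a (a joint): angle of jam nut a on its screw in rad, growing clockwise from above: 0 to 0.25 (slack) at the start, 1.5 when it is hard down on the ear, where it stops hard. Drag 0.06 N m
- axis_b (a point): point on the vertical axis of adjusting screw b, at the top face of the ear at the shelf's +y end, 205 mm from the shelf's centre, 80 mm above the counter
- crank_b (a point): half-way up the upright, freely spinning black pin (18 mm across, 42 mm tall) of crank b, on top of screw b: 45 mm from its axis, 169 mm above the counter, standing on a 16 mm wide steel arm. The thread drags with 0.15 N m (3.3 N at the pin) and stays where it is left; at the end the foot seats and the crank stops hard
- screw_b (a joint): angle of screw b in rad, growing clockwise from above (foot goes down, by too little to see); 0.3 to 1.4 at the start. Where the foot seats is to be felt; it takes 1.7 to 3 rad of turn. The nut and its lever are carried round with the screw
- lever_b (a point): half-way up the upright black pin (18 mm across, 40 mm tall) at the end of the lever of jam nut b, which sits on screw b between ear and crank: 95 mm from the axis, 113 mm above the counter. Once the screw is seated the slack lever points to the shelf's -x and somewhat +y, and tight it points to +y and somewhat +x
- nut_b (a joint): angle of jam nut b on its screw in rad, growing clockwise from above: 0 to 0.25 (slack) at the start, 1.5 when it is hard down on the ear, where it stops hard. Drag 0.06 N m
- jar0: a glass preserve jar, round, 66 mm across the body (lid 62 mm), 80 mm tall, 0.2 to 0.45 kg, standing on the counter; origin at its centre, half-way up, z up along the jar. Three to five jars are there; absent ones have no pose
- jar1: a glass preserve jar, round, 66 mm across the body (lid 62 mm), 80 mm tall, 0.2 to 0.45 kg, standing on the counter; origin at its centre, half-way up, z up along the jar. Three to five jars are there; absent ones have no pose
- jar2: a glass preserve jar, round, 66 mm across the body (lid 62 mm), 80 mm tall, 0.2 to 0.45 kg, standing on the counter; origin at its centre, half-way up, z up along the jar. Three to five jars are there; absent ones have no pose
- jar3: a glass preserve jar, round, 66 mm across the body (lid 62 mm), 80 mm tall, 0.2 to 0.45 kg, standing on the counter; origin at its centre, half-way up, z up along the jar. Three to five jars are there; absent ones have no pose
- jar4: a glass preserve jar, round, 66 mm across the body (lid 62 mm), 80 mm tall, 0.2 to 0.45 kg, standing on the counter; origin at its centre, half-way up, z up along the jar. Three to five jars are there; absent ones have no pose
- bowl: a white bowl, 120 mm across, 55 mm tall; not part of the job; origin under its centre
- oil: a green bottle, 60 mm across, 200 mm tall; not part of the job; origin under its centre

How it is judged (in metres and radians):
On the way, in this order (a step that is already met when the one before it is completed fails the run):
1. both screws are wound down to their seats (value of joint each of screw_a, screw_b above 3.05 rad), for 0.2 s.
2. both jam nuts are tight, with both screws still seated (all of step 1 and value of joint each of nut_a, nut_b above 1.4 rad), for 0.2 s.
At the end, for the whole second after the job is handed in: Both screws within 0.15 rad of their seats, both jam nuts within 0.1 rad of hard down; every jar present upright (0.12 rad) and still on the glass, its centre within 90 mm (x) and 110 mm (y) of the shelf centre (all of step 2 and x of jar0 in the frame of shelf between -0.09 and 0.09 m and y of jar0 in the frame of shelf between -0.11 and 0.11 m and z of jar0 in the frame of shelf between 0.033 and 0.047 m and angle between each of jar0, jar1, jar2, jar3, jar4's own z axis and vertical below 0.12 rad and linear speed of each of jar0, jar1, jar2, jar3, jar4 below 0.03 m/s and x of jar1 in the frame of shelf between -0.09 and 0.09 m and y of jar1 in the frame of shelf between -0.11 and 0.11 m and z of jar1 in the frame of shelf between 0.033 and 0.047 m and x of jar2 in the frame of shelf between -0.09 and 0.09 m and y of jar2 in the frame of shelf between -0.11 and 0.11 m and z of jar2 in the frame of shelf between 0.033 and 0.047 m and x of jar3 in the frame of shelf between -0.09 and 0.09 m and y of jar3 in the frame of shelf between -0.11 and 0.11 m and z of jar3 in the frame of shelf between 0.033 and 0.047 m and x of jar4 in the frame of shelf between -0.09 and 0.09 m and y of jar4 in the frame of shelf between -0.11 and 0.11 m and z of jar4 in the frame of shelf between 0.033 and 0.047 m); the robot touches nothing.
It fails at once if a jam nut is tightened before its screw is seated ((value of joint nut_a above 1.2 rad and value of joint screw_a below 2.9 rad) or (value of joint nut_b above 1.2 rad and value of joint screw_b below 2.9 rad)).
It fails at once if a jar is set on the shelf insert before both nuts are locked (value of joint any of nut_a, nut_b below 1.3 rad and contact force between any of jar0, jar1, jar2, jar3, jar4 and rack above 0.5 N).
It fails at once if the bowl or the bottle is shifted by more than 40 mm (distance of any of bowl, oil from where it was at the start of the episode above 0.04 m).
Of jar0, jar1, jar2, jar3, jar4 only 3 to 5 are there at a start; the rules pass over those that are not, and their reading is None.
At some moment in a run one of jar0, jar1, jar2, jar3, jar4 may be knocked a few centimetres aside while the robot is not near it.
It also fails if it takes over 210 s, if anything falls off the work surface, if the arm or the gripper's body presses on something with over 40 N, if the wrist force passes 120 N, or if a joint passes its speed limit or range.

## Working session

There is one attempt and no reset: what is moved stays moved. The work goes in short steps, Python scripts to look and compute and a shell command to move; the robot and the scene stay as the last step left them, time stands still between calls to the robot, and variables do not carry over. Pictures are saved under pics/ and viewed, at most 14 in all, crops included, and the job is handed in when it is done.

```bash
ls; mkdir -p pics; python3 - <<'E'
from workcell import *
import cv2,numpy as np
s=read_state();print(s)
for n in("scene","top"):
    c=capture(n);cv2.imwrite(f"pics/{n}0.png",c["image"]);np.savez(f"{n}0.npz",**c);print(n,c["camera_matrix"],c["pose"])
E
```

```text
pics
{'t': 0.0, 'q': array([ 1.0658076 ,  0.41191701, -0.01271522,  1.5970486 ,  0.00559235,
        1.13428075, -0.08216937]), 'dq': array([-2.00805800e-04, -2.14703343e-04,  2.65398663e-04,  6.79608227e-05,
        1.25335834e-03, -4.96244942e-04,  4.84255116e-04]), 'joint_efforts': array([ 1.85747108e-04, -6.00621557e+01,  6.82947468e-01, -2.99418604e+01,
        1.39836190e-02,  1.05738730e-02,  9.67983709e-06]), 'tool_pos': array([ 264.16366537, -565.91060921,  244.44049814]), 'orientation': array([ 9.76240312e-01,  2.16689174e-01, -2.26867897e-04, -7.76643287e-04]), 'wrist_force': array([0.0647049 , 0.09251241, 0.62045236]), 'wrist_torque': array([0.01427244, 0.04634519, 0.02727632]), 'grasp_force': 0.0, 'width': 1.0008244289330248}
scene [[534.43963861   0.         281.67623482]
 [  0.         534.43963861 211.6807859 ]
 [  0.           0.           1.        ]] [[-8.48966955e-01  4.32604269e-01 -3.03494078e-01  1.04669363e+03]
 [ 5.28437854e-01  6.98160050e-01 -4.83038280e-01  7.15206491e+02]
 [ 2.92301837e-03 -5.70461296e-01 -8.21319283e-01  1.36162633e+03]
 [ 0.00000000e+00  0.00000000e+00  0.00000000e+00  1.00000000e+00]]
top [[394.26380635   0.         281.67002853]
 [  0.         394.26380635 214.67750148]
 [  0.           0.           1.        ]] [[-2.00466100e-02 -9.90469089e-01  1.36268547e-01  4.63469229e+02]
 [-9.99786372e-01  1.91729998e-02 -7.72051831e-03 -5.06971213e-03]
 [ 5.03425792e-03 -1.36394206e-01 -9.90641851e-01  1.00546654e+03]
 [ 0.00000000e+00  0.00000000e+00  0.00000000e+00  1.00000000e+00]]
```

View pics/top0.png

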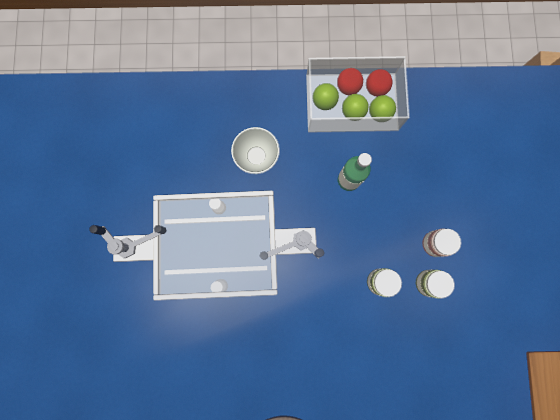

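View pics/scene0.png

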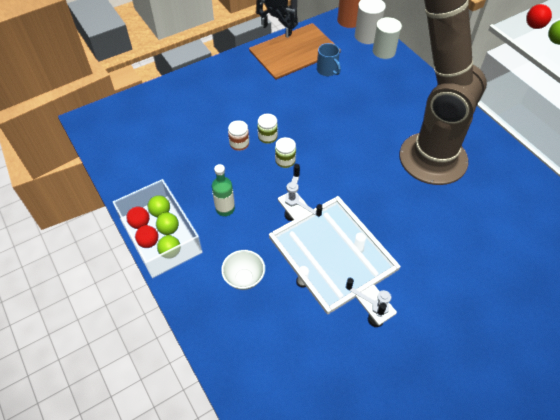

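The top view shows the insert centred at about (215,245). Its end axes are near (123,247) and (302,240). The crank pins are at (97,230) and (320,253), and the lever pins at (160,230) and (263,255). Three jars sit at (443,242), (386,283) and (436,284), with the bowl at (255,150) and the bottle at (357,170).

```bash
cat > h.py <<'E'
import numpy as np,cv2
from workcell import *
def load(n,fresh=True):
    c=capture(n) if fresh else dict(np.load(f"{n}0.npz"))
    K=c["camera_matrix"];T=c["pose"]
    v,u=np.mgrid[:420,:560]
    z=c["range_z"];P=np.stack([(u-K[0,2])/K[0,0]*z,(v-K[1,2])/K[1,1]*z,z],-1)
    return c,P@T[:3,:3].T+T[:3,3]
def ray(c,uv,h):
    K=c["camera_matrix"];T=c["pose"]
    d=T[:3,:3]@np.linalg.solve(K,[uv[0],uv[1],1]);return (T[:3,3]+d*(h-T[2,3])/d[2])
def blobs(m,amin):
    n,l,st,ce=cv2.connectedComponentsWithStats(m.astype(np.uint8))
    return [(l==i,ce[i],st[i,4]) for i in range(1,n) if st[i,4]>=amin]
def pins(c,W):  # tops of black pins
    hsv=cv2.cvtColor(c["image"],cv2.COLOR_BGR2HSV)
    out=[]
    for m,ce,a in blobs((hsv[...,2]<75)&(hsv[...,1]<140)&(W[...,2]>90)&(W[...,2]<215)&(W[...,1]>-180),8):
        zt=np.percentile(W[m][:,2],90);t=m&(W[...,2]>zt-8)
        v,u=np.nonzero(t);h=190 if zt>160 else 133
        out.append((h,zt.round(),a,W[t][:,:2].mean(0).round(1),ray(c,(u.mean(),v.mean()),h)[:2].round(1)))
    return out
def jars(c,W):
    hsv=cv2.cvtColor(c["image"],cv2.COLOR_BGR2HSV)
    out=[]
    for m,ce,a in blobs((hsv[...,1]<60)&(hsv[...,2]>150)&(abs(W[...,2]-80)<8),150):
        (u,v),r=cv2.minEnclosingCircle(np.argwhere(m)[:,::-1].astype(np.float32))
        out.append((a,round(r,1),W[m].mean(0).round(1),ray(c,ce,80)[:2].round(1)))
    return out
E
python3 - <<'E'
from h import *
for n in("top","scene"):
    c,W=load(n,False);print(n)
    for p in pins(c,W):print(*p)
    for p in jars(c,W):print("w80",*p)
    hsv=cv2.cvtColor(c["image"],cv2.COLOR_BGR2HSV)
    m=(abs(W[...,2]-84)<9)&(W[...,0]>100)&(W[...,0]<700)&(W[...,1]>-250)
    for mm,ce,a in blobs(m,1000):
        mm=cv2.morphologyEx(mm.astype(np.uint8),cv2.MORPH_OPEN,np.ones((35,35)))
        pts=W[mm>0][:,:2].astype(np.float32)
        if len(pts)>0: print("deck",cv2.minAreaRect(pts))
E
```

```text
top
190 186.0 65 [552.1 379.8] [551.5 377.5]
133 129.0 31 [555.1 263.7] [554.6 262.1]
w80 12080 89.7 [523.  142.1  80.4] [522.3 142.2]
w80 537 13.3 [ 519.8 -395.3   80. ] [ 519.7 -395.3]
w80 603 28.6 [502.6 317.7  81.3] [502.5 318.1]
w80 562 13.8 [ 427.7 -249.2   79.9] [ 427.7 -249.2]
w80 559 13.9 [ 421.7 -371.6   79.9] [ 421.7 -371.6]
deck ((585.6117553710938, 114.20614624023438), (83.72490692138672, 87.52743530273438), 89.50253295898438)
scene
190 204.0 1211 [51.1 31.7] [36.8 22.1]
190 192.0 45 [496.2 -83.7] [496.3 -83.5]
133 137.0 46 [495.8  35.8] [494.8  34.6]
133 136.0 51 [559.3 269.3] [559.3 269.4]
190 194.0 69 [555.1 384.3] [554.5 383.9]
w80 226 9.6 [ 423.1 -372.7   82. ] [ 422.2 -374.2]
w80 224 9.8 [ 520.  -395.9   81.9] [ 519.3 -397.4]
w80 241 9.8 [ 428.7 -250.7   81.7] [ 427.9 -251.9]
w80 7336 82.0 [524. 159.  82.] [524.  160.9]
w80 175 28.6 [904.9 -84.4  79.9] [905.3 -84.4]
```

```bash
python3 -m crank '0.69 -0.565 0 0.278 -1;0.69 -0.565 0 0.278 -1;0.69 -0.565 0 0.278 -1;0.69 -0.565 0 0.278 -1;0.69 -0.565 0 0.278 -1;0.69 -0.565 0 0.278 -1;0.69 -0.565 0 0.278 -1'
python3 - <<'E'
from h import *
c,W=load("top",False)
hsv=cv2.cvtColor(c["image"],cv2.COLOR_BGR2HSV)
m=((hsv[...,1]<140)&(W[...,2]>60)&(W[...,2]<100)).astype(np.uint8)
m[:,:140]=0;m[:,290:]=0;m[:180]=0;m[320:]=0
m=cv2.morphologyEx(m,cv2.MORPH_CLOSE,np.ones((31,31)));m=cv2.morphologyEx(m,cv2.MORPH_OPEN,np.ones((33,33)))
k,_=cv2.findContours(m,0,2)
k=max(k,key=cv2.contourArea)[:,0].astype(float)
p=np.array([ray(c,q,86)[:2] for q in k],np.float32);print(cv2.minAreaRect(p))
s=read_state();print(s["tool_pos"],s["orientation"])
E
```

```text
t: 0.98
tool_pos: [379.5, -326.3, 245.2]
orientation: [1.0, -0.001, -0.0, 0.0]
wrist_force: [0.1, -0.8, -1.2]
width: 0.999
grasp_force: 0.0
((524.90869140625, 149.84158325195312), (243.6572265625, 287.4779968261719), 1.314778208732605)
[ 379.53431231 -326.27852906  245.1797766 ] [ 9.99999768e-01 -6.04483605e-04 -2.43523559e-04  1.96237189e-04]
```

```bash
python3 -m crank '0.388 -0.806 0 0 -1;0.388 -0.806 0 0 -1;0.388 -0.806 0 0 -1;0.388 -0.806 0 0 -1;0.388 -0.806 0 0 -1;0.388 -0.806 0 0 -1'
python3 - <<'E'
from h import *
s=read_state();print(s["tool_pos"])
c=capture("wrist");cv2.imwrite("pics/w1.png",c["image"]);print(c["camera_matrix"],c["hand_eye"])
E
```

```text
t: 1.72
tool_pos: [497.0, -83.5, 244.9]
orientation: [1.0, 0.0, -0.0, -0.0]
wrist_force: [0.1, -0.8, 0.2]
width: 1.001
grasp_force: 0.0
[496.98130503 -83.50058246 244.92500071]
[[325.1922621    0.         279.46521826]
 [  0.         325.1922621  212.79241811]
 [  0.           0.           1.        ]] [[ 4.38745123e-04 -9.48652892e-01 -3.16318665e-01  8.04472604e+01]
 [ 9.99998577e-01 -9.90589388e-05  1.68411512e-03  3.61255814e-01]
 [-1.62897487e-03 -3.16318954e-01  9.48651499e-01 -1.28061405e+02]
 [ 0.00000000e+00  0.00000000e+00  0.00000000e+00  1.00000000e+00]]
```

View pics/w1.png

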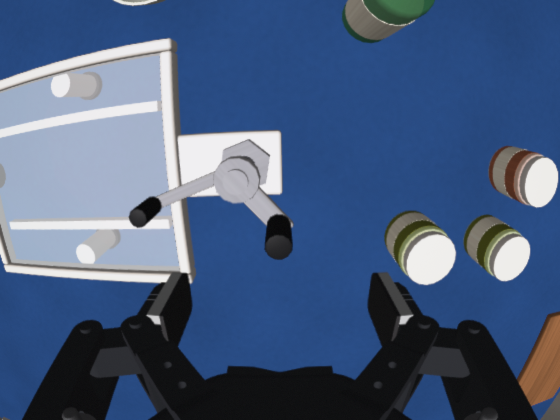

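The wrist view shows the crank pin top at (278,245), centred between the open fingers. The lever pin is at (145,210) and the hub at (237,180). Now descend and grip.

```bash
python3 -m crank '-0.007 0 0.1 0 -1;-0.007 0 0.2 0 -1;-0.007 0 0.243 0 -1;-0.007 0 0.243 0 1;-0.007 0 0.243 0 1;-0.007 0 0.243 0 1;-0.007 0 0.243 0 1;-0.007 0 0.243 0 1;-0.007 0 0.243 0 1'
```

```text
t: 2.9
tool_pos: [495.2, -83.1, 173.3]
orientation: [1.0, 0.0, 0.001, 0.0]
wrist_force: [-0.1, 2.4, 6.3]
width: 0.196
grasp_force: 58.5
```

```bash
python3 -m crank '-0.0204 -0.0336 0 0 1;-0.0315 -0.0711 0 0 1;-0.0325 -0.1103 0 0 1;-0.0233 -0.1483 0 0 1;-0.0045 -0.1827 0 0 1;0.0225 -0.211 0 0 1;0.0225 -0.211 0 0 1'
```

```text
t: 3.78
tool_pos: [500.9, -17.0, 173.3]
orientation: [1.0, 0.001, -0.0, -0.001]
wrist_force: [-5.4, 8.3, 10.7]
width: 0.188
grasp_force: 59.5
```

```bash
python3 -m crank '0.0187 -0.0233 0 0 1;0.043 -0.0333 0 0 1;0.043 -0.0333 0 0 1'
```

```text
t: 4.15
tool_pos: [515.0, -9.3, 173.4]
orientation: [1.0, 0.0, 0.001, -0.0]
wrist_force: [-0.5, 0.9, 6.2]
width: 0.191
grasp_force: 59.1
```

```bash
python3 -m crank '0.0253 -0.0057 0 0 1;0.0517 -0.007 0 0 1;0.0517 -0.007 0 0 1'
```

```text
t: 4.53
tool_pos: [530.7, -7.4, 173.4]
orientation: [1.0, 0.0, 0.001, -0.0]
wrist_force: [-0.2, 0.5, 6.0]
width: 0.194
grasp_force: 59.2
```

```bash
python3 -m crank '0.0257 0.0037 0 0 1;0.0507 0.0113 0 0 1;0.0507 0.0113 0 0 1'
```

```text
t: 4.9
tool_pos: [543.8, -10.1, 173.3]
orientation: [1.0, 0.001, -0.001, -0.0]
wrist_force: [-7.8, 2.4, 12.1]
width: 0.191
grasp_force: 60.0
```

```bash
python3 -m crank '0.0233 0.012 0 0 1;0.0233 0.012 0 0 1'
```

```text
t: 5.15
tool_pos: [544.7, -10.4, 173.0]
orientation: [1.0, 0.002, -0.007, -0.002]
wrist_force: [-31.0, 11.0, 30.9]
width: 0.194
grasp_force: 62.0
```

```bash
python3 -m crank '0 0 0 0 1;0 0 0 0 -1;0 0 0 0 -1;0 0 0 0 -1;0 0 -0.1 0 -1;0 0 -0.24 0 -1;0 0 -0.24 0 -1;0 0.2 -0.24 0 -1;0 0.3 -0.24 0 -1;0 0.3 -0.24 0 -1;0 0.3 -0.24 0 -1'
python3 - <<'E'
from h import *
c,W=load("top")
for p in pins(c,W):print(*p)
for p in jars(c,W):print("w80",*p)
hsv=cv2.cvtColor(c["image"],cv2.COLOR_BGR2HSV)
m=(W[...,2]>100)&(W[...,0]>560)&(W[...,1]<-80)&(W[...,1]>-330)&(hsv[...,0]>35)&(hsv[...,0]<90)&(hsv[...,1]>60)
print(W[m].mean(0),m.sum())
for mm,ce,a in blobs((W[...,2]>190)&(W[...,2]<215)&(W[...,0]>560)&(hsv[...,1]<60),10):print(a,W[mm].mean(0))
s=read_state();print(s["tool_pos"])
c=capture("wrist");cv2.imwrite("pics/w2.png",c["image"])
E
```

```text
t: 6.52
tool_pos: [551.8, -104.3, 243.7]
orientation: [1.0, 0.0, -0.0, -0.0]
wrist_force: [0.1, 0.8, 0.3]
width: 1.004
grasp_force: 0.0
190 188.0 64 [552.  379.5] [551.5 377.2]
133 128.0 30 [555.5 263.3] [554.8 261.3]
w80 12640 101.9 [521.1 149.5  80.4] [520.5 149.7]
w80 529 13.3 [ 519.7 -395.8   80. ] [ 519.7 -395.8]
w80 238 13.0 [ 424.3 -386.3   80. ] [ 424.3 -386.3]
[nan nan nan] 0
[ 551.84484232 -103.72494858  243.88836479]<stdin>:7: RuntimeWarning: Mean of empty slice.
  ret = um.true_divide(
```

View pics/w2.png

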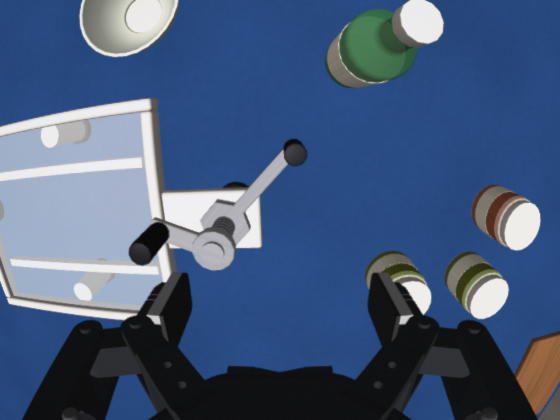

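The wrist view shows the lever pin at (294,152), the crank pin at (150,243) and the hub at (213,247). The bottle stands clear at (375,45).

```bash
cat >> h.py <<'E'
from scipy.spatial.transform import Rotation as R
def wray(c,s,uv,h):
    K=c["camera_matrix"];H=c["hand_eye"]
    p=np.array([(uv[0]-K[0,2])/K[0,0],(uv[1]-K[1,2])/K[1,1]]);r=np.hypot(*p)+1e-9
    d=np.r_[p/r*np.sin(r),np.cos(r)]
    A=R.from_quat(s["orientation"]).as_matrix()
    o=A@H[:3,3]+s["tool_pos"];d=A@H[:3,:3]@d
    return (o+d*(h-o[2])/d[2]).round(1)
E
python3 - <<'E'
from h import *
s=read_state();c=capture("wrist")
for uv,h in(((296,152),133),((142,251),190),((213,250),150),((345,70),0),((417,22),200)):print(uv,h,wray(c,s,uv,h))
E
```

```text
(296, 152) 133 [ 600.  -116.3  133. ]
(142, 251) 190 [544.9 -13.7 190. ]
(213, 250) 150 [528.3 -53.6 150. ]
(345, 70) 0 [ 678.5 -178.1    0. ]
(417, 22) 200 [ 685.7 -179.5  200. ]
```

```bash
python3 -m crank '0.161 0.04 0 0 -1;0.161 0.04 0.15 0 -1;0.161 0.04 0.3 0 -1;0.161 0.04 0.407 0 -1;0.161 0.04 0.407 0 -1;0.161 0.04 0.407 0 1;0.161 0.04 0.407 0 1;0.161 0.04 0.407 0 1;0.161 0.04 0.407 0 1;0.161 0.04 0.407 0 1;0.161 0.04 0.407 0 1'
python3 -c "
from workcell import *;print(read_state()['q'])"
```

```text
t: 8.05
tool_pos: [600.5, -116.9, 123.2]
orientation: [1.0, 0.0, 0.0, 0.0]
wrist_force: [-1.2, 0.7, 6.0]
width: 0.188
grasp_force: 58.4
[ 0.26216584  0.52322751 -0.20470075  1.74124483  0.13117074  0.88953933
 -1.56916686]
```

```bash
python3 -m crank '0 0 0 0 -1;0 0 0 0 -1;0 0 0 0 -1;0 0 0 -0.2 -1;0 0 0 -0.4 -1;0 0 0 -0.6 -1;0 0 0 -0.8 -1;0 0 0 -0.9 -1;0 0 0 -1 -1;0 0 0 -1 -1;0 0 0 -1 -1;0 0 0 -1 1;0 0 0 -1 1;0 0 0 -1 1;0 0 0 -1 1;0 0 0 -1 1'
python3 -c "
from workcell import *;print(read_state()['q'])"
```

```text
t: 10.05
tool_pos: [599.8, -116.5, 122.3]
orientation: [0.707, 0.707, -0.0, -0.0]
wrist_force: [-2.0, 2.1, 3.1]
width: 0.188
grasp_force: 58.5
[ 0.52464054  0.5857807  -0.57945251  1.72317896  0.3817636   0.94821116
 -0.20464317]
```

```bash
python3 -m crank '-0.0383 -0.04 0 0.111 1;-0.069 -0.0863 0 0.222 1;-0.091 -0.137 0 0.333 1;-0.1043 -0.191 0 0.444 1;-0.1077 -0.246 0 0.556 1;-0.1013 -0.3013 0 0.667 1;-0.0947 -0.328 0 0.722 1;-0.0947 -0.328 0 0.722 1'
```

```text
t: 11.05
tool_pos: [501.1, -145.1, 122.4]
orientation: [0.976, 0.217, -0.0, 0.0]
wrist_force: [-2.4, 1.0, 0.4]
width: 0.188
grasp_force: 58.9
```

```bash
python3 -m crank '-0.0377 -0.0405 0 0.111 1;-0.0543 -0.0628 0 0.167 1;-0.0543 -0.0628 0 0.167 1'
```

```text
t: 11.42
tool_pos: [484.5, -139.9, 123.1]
orientation: [0.996, 0.087, 0.006, 0.003]
wrist_force: [16.8, -15.0, -17.6]
width: 0.191
grasp_force: 59.8
```

```bash
python3 -m crank '0.0125 0.02 0 0 1;0.0125 0.02 0 0 -1;0.0125 0.02 0 0 -1;0.0125 0.02 0 0 -1;0.0125 0.02 -0.15 0 -1;0.0125 0.02 -0.3 0 -1;0.0125 0.02 -0.41 0 -1;0.1 -0.2 -0.41 -0.1 -1;0.15 -0.4 -0.41 -0.2 -1;0.2 -0.6 -0.41 -0.3 -1;0.276 -0.798 -0.41 -0.4 -1;0.276 -0.798 -0.41 -0.5 -1;0.276 -0.798 -0.41 -0.6 -1;0.276 -0.798 -0.41 -0.7 -1;0.276 -0.798 -0.41 -0.889 -1;0.276 -0.798 -0.41 -0.889 -1;0.276 -0.798 -0.41 -0.889 -1'
python3 - <<'E'
from h import *
s=read_state();print(s["tool_pos"],s["orientation"],s["q"])
c,W=load("top")
for p in pins(c,W):print(*p)
for p in jars(c,W):print("w80",*p)
E
```

```text
t: 13.55
tool_pos: [518.9, 114.8, 245.2]
orientation: [0.707, 0.707, -0.0, -0.0]
wrist_force: [0.7, 0.1, -0.5]
width: 0.996
grasp_force: 0.0
[518.9070499  114.81493973 245.24577119] [ 7.07355674e-01  7.06857798e-01 -6.40155466e-05 -3.39276063e-06] [ 0.2344881   0.32796036 -0.67589057  1.78879288  0.2276524   1.1040491
 -0.51944283]
190 187.0 65 [552.1 379.5] [551.5 376.9]
w80 3981 59.0 [541.5  49.9  80.6] [541.   49.8]
w80 549 13.7 [ 519.8 -394.8   80.1] [ 519.8 -394.9]
w80 565 13.8 [ 427.8 -249.2   79.7] [ 427.8 -249.1]
w80 568 14.0 [ 421.8 -371.    79.9] [ 421.8 -371. ]
```

```bash
python3 -m crank '0.886 0.115 0 0 -1;0.886 0.115 0 0 -1;0.886 0.115 0 0 -1;0.886 0.115 0 0 -1;0.886 0.115 0 0 -1;0.886 0.115 0 0 -1'
python3 - <<'E'
from h import *
s=read_state();print(s["tool_pos"],s["q"])
c=capture("wrist");im=c["image"];cv2.imwrite("pics/w3.png",im)
hsv=cv2.cvtColor(im,cv2.COLOR_BGR2HSV)
for m,ce,a in blobs((hsv[...,2]<60)&(np.arange(420)[:,None]<320),60):print(ce,a,wray(c,s,ce,190),wray(c,s,ce,133))
E
```

```text
t: 14.35
tool_pos: [552.7, 382.0, 244.7]
orientation: [0.707, 0.707, -0.0, -0.0]
wrist_force: [0.7, -0.6, -0.3]
width: 0.999
grasp_force: 0.0
[552.7107379  382.03329156 244.65475267] [-0.25052906  0.58046474 -0.66661662  1.43674852  0.36468899  1.25064231
 -0.95120874]
[279.16861436 223.53422371] 599 [551.7 394.9 190. ] [551.6 373.7 133. ]
[178.29418345 301.22595078] 894 [481.5 336.6 190. ] [459.5 297.2 133. ]
[380.42872807 301.20614035] 912 [622.1 337.  190. ] [644.  297.7 133. ]
[401.44615385 288.67692308] 65 [636.3 346.5 190. ] [662.6 310.2 133. ]
[283.11824324 309.86486486] 296 [554.4 332.  190. ] [555.2 291.2 133. ]
[142.6185567  311.68556701] 194 [451.3 324.8 190. ] [419.9 281.8 133. ]
[416.05612245 311.44897959] 196 [652.1 325.6 190. ] [683.4 282.8 133. ]
```

View pics/w3.png

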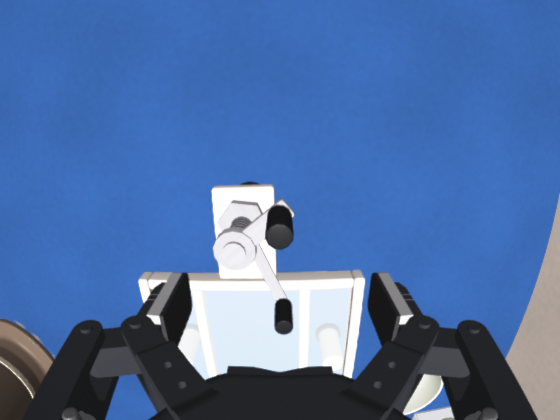

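The wrist view shows crank pin b's top at about (280,236), between the fingers. The hub is at (236,250) and the lever pin at (284,318). Grip it.

```bash
python3 -m crank '0.003 0 0.1 0 -1;0.003 0 0.2 0 -1;0.003 0 0.243 0 -1;0.003 0 0.243 0 1;0.003 0 0.243 0 1;0.003 0 0.243 0 1;0.003 0 0.243 0 1;0.003 0 0.243 0 1;0.003 0 0.243 0 1'
python3 - <<'E'
from h import *
s=read_state();c=capture("wrist");cv2.imwrite("pics/w4.png",c["image"])
E
```

```text
t: 15.52
tool_pos: [553.1, 381.7, 173.6]
orientation: [0.707, 0.707, -0.0, 0.0]
wrist_force: [-3.7, -1.8, 6.9]
width: 0.188
grasp_force: 58.4
```

View pics/w4.png

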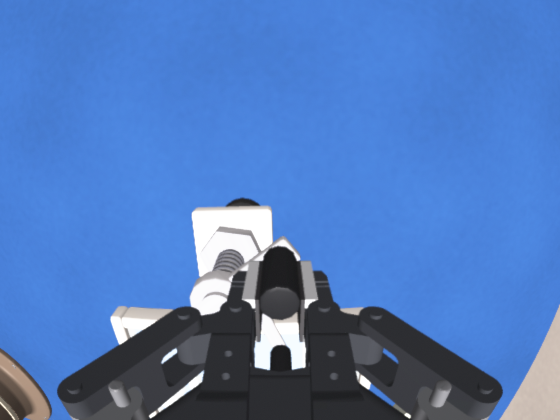

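Pin b is held between the pads.

```bash
python3 -m crank '-0.0333 0.0207 0 0 1;-0.0707 0.0323 0 0 1;-0.1097 0.0337 0 0 1;-0.148 0.025 0 0 1;-0.148 0.025 0 0 1'
```

```text
t: 16.2
tool_pos: [560.1, 337.5, 173.6]
orientation: [0.707, 0.707, 0.0, -0.0]
wrist_force: [-5.3, 0.3, 7.9]
width: 0.189
grasp_force: 59.2
```

```bash
python3 -m crank '-0.0347 -0.0183 0 0 1;-0.0633 -0.045 0 0 1;-0.0633 -0.045 0 0 1'
```

```text
t: 16.58
tool_pos: [546.8, 318.8, 173.5]
orientation: [0.707, 0.707, 0.001, -0.0]
wrist_force: [-4.9, 1.4, 6.9]
width: 0.19
grasp_force: 59.6
```

```bash
python3 -m crank '-0.0147 -0.0217 0 0 1;-0.0257 -0.0453 0 0 1;-0.0257 -0.0453 0 0 1'
```

```text
t: 16.95
tool_pos: [534.1, 311.4, 173.5]
orientation: [0.707, 0.707, 0.001, 0.0]
wrist_force: [-2.6, 4.5, 7.0]
width: 0.194
grasp_force: 59.4
```

```bash
python3 -m crank '-0.0067 -0.0253 0 0 1;-0.0087 -0.0513 0 0 1;-0.0087 -0.0513 0 0 1'
```

```text
t: 17.32
tool_pos: [519.3, 308.4, 173.5]
orientation: [0.707, 0.707, 0.001, 0.0]
wrist_force: [-0.3, 2.8, 7.9]
width: 0.192
grasp_force: 59.5
```

```bash
python3 -m crank '0.0023 -0.026 0 0 1;0.0093 -0.0513 0 0 1;0.0093 -0.0513 0 0 1'
```

```text
t: 17.7
tool_pos: [504.2, 310.5, 173.5]
orientation: [0.707, 0.707, 0.001, 0.001]
wrist_force: [-0.3, -0.1, 8.4]
width: 0.189
grasp_force: 59.6
```

```bash
python3 -m crank '0.0113 -0.0237 0 0 1;0.0263 -0.045 0 0 1;0.0263 -0.045 0 0 1'
```

```text
t: 18.08
tool_pos: [501.3, 311.6, 173.7]
orientation: [0.711, 0.704, 0.004, 0.007]
wrist_force: [30.1, -11.4, 0.5]
width: 0.191
grasp_force: 59.7
```

```bash
python3 -m crank '-0.017 0.025 0 0 1;-0.017 0.025 0 0 -1;-0.017 0.025 0 0 -1;-0.017 0.025 0 0 -1;-0.017 0.025 -0.12 0 -1;-0.017 0.025 -0.24 0 -1;0.15 -0.05 -0.24 -0.1 -1;0.332 -0.151 -0.24 -0.2 -1;0.332 -0.151 -0.24 -0.333 -1;0.332 -0.151 -0.24 -0.333 -1;0.332 -0.151 -0.24 -0.333 -1'
python3 - <<'E'
from h import *
s=read_state();print(s["tool_pos"],s["orientation"],s["q"])
c=capture("wrist");im=c["image"];cv2.imwrite("pics/w5.png",im)
hsv=cv2.cvtColor(im,cv2.COLOR_BGR2HSV)
for m,ce,a in blobs((hsv[...,2]<60)&(np.arange(420)[:,None]<320),60):print(ce,a,wray(c,s,ce,190),wray(c,s,ce,128))
E
```

```text
t: 19.45
tool_pos: [444.9, 417.2, 244.0]
orientation: [0.502, 0.865, -0.0, 0.0]
wrist_force: [0.1, 0.2, -0.1]
width: 0.999
grasp_force: 0.0
[444.91689995 417.2425765  244.00631016] [ 5.02247798e-01  8.64723613e-01 -4.50979249e-04  1.40152897e-04] [-0.25258446  0.51829719 -0.83429164  1.59528505  0.40342394  1.2099525
 -0.64808495]
[275.1991342  200.84848485] 231 [428.1 439.6 190. ] [436.3 423.2 128. ]
[312.24299065 237.57009346] 107 [459.1 430.5 190. ] [477.9 411.1 128. ]
[178.28985507 301.13266444] 897 [405.  343.4 190. ] [405.4 294.4 128. ]
[380.44237102 301.19868277] 911 [526.7 413.  190. ] [568.5 387.7 128. ]
[157.30769231 288.72307692] 65 [388.1 344.5 190. ] [382.7 295.8 128. ]
[401.34848485 288.59090909] 66 [534.1 428.3 190. ] [578.4 408.1 128. ]
[142.71717172 311.46464646] 198 [384.8 318.5 190. ] [378.2 261.  128. ]
[416.1025641  311.50769231] 195 [558.3 417.9 190. ] [610.9 394.2 128. ]
```

View pics/w5.png

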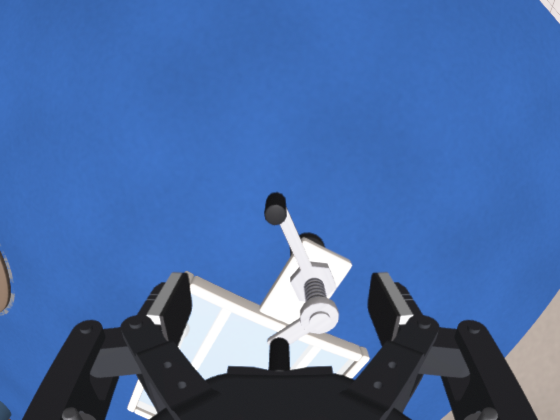

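The lever pin b's top is at (276,210), and the hub at (318,316).

```bash
python3 - <<'E'
from h import *
s=read_state();c=capture("wrist")
for uv,h in(((276,210),133),((275,201),113),((318,317),155)):
  w=wray(c,s,uv,h);d=w-s["tool_pos"];print(w,R.from_quat(s["orientation"]).inv().apply(d)/300)
E
```

```text
[440.  418.4 133. ] [ 0.01211601 -0.0124978   0.37041684]
[438.4 419.  113. ] [ 0.01654106 -0.01611366  0.43708193]
[512.4 361.2 155. ] [-0.27311633  0.10265428  0.29723322]
```

```bash
python3 -m crank '0.009 -0.009 0.15 0 -1;0.009 -0.009 0.3 0 -1;0.009 -0.009 0.407 0 -1;0.009 -0.009 0.407 0 -1;0.009 -0.009 0.407 0 1;0.009 -0.009 0.407 0 1;0.009 -0.009 0.407 0 1;0.009 -0.009 0.407 0 1;0.009 -0.009 0.407 0 1;0.009 -0.009 0.407 0 1'
```

```text
t: 20.8
tool_pos: [440.9, 419.5, 123.1]
orientation: [0.5, 0.866, 0.0, 0.0]
wrist_force: [-0.5, -0.1, 6.8]
width: 0.191
grasp_force: 58.5
```

```bash
python3 -m crank '0.016 0.0557 0 0.111 1;0.022 0.1133 0 0.222 1;0.018 0.171 0 0.333 1;0.0043 0.2273 0 0.444 1;-0.0193 0.2803 0 0.556 1;-0.0193 0.2803 0 0.556 1'
```

```text
t: 21.55
tool_pos: [517.6, 456.4, 123.1]
orientation: [0.821, 0.571, 0.001, 0.0]
wrist_force: [-1.0, -1.9, 7.5]
width: 0.185
grasp_force: 58.9
```

```bash
python3 -m crank '0.016 0.0557 0 0.111 1;0.022 0.1133 0 0.222 1;0.022 0.1133 0 0.222 1'
```

```text
t: 21.92
tool_pos: [551.6, 450.5, 123.1]
orientation: [0.907, 0.42, 0.0, 0.0]
wrist_force: [-3.0, -2.4, 7.6]
width: 0.185
grasp_force: 59.0
```

```bash
python3 -m crank '0.01 0.028 0 0.056 1;0.016 0.0557 0 0.111 1;0.016 0.0557 0 0.111 1'
```

```text
t: 22.3
tool_pos: [559.1, 447.5, 122.9]
orientation: [0.939, 0.344, -0.004, -0.003]
wrist_force: [-19.1, 0.3, 12.3]
width: 0.186
grasp_force: 59.7
```

```bash
python3 -m crank '0.01 0.028 0 0 1;0.01 0.028 0 0 1'
```

```text
t: 22.55
tool_pos: [559.7, 447.3, 122.7]
orientation: [0.938, 0.347, -0.008, -0.005]
wrist_force: [-34.5, 4.9, 17.2]
width: 0.185
grasp_force: 60.6
```

Both ends stop hard, so both nuts are tight. Release and head for the jars.

```bash
python3 -m crank '-0.01 -0.04 0 0 1;-0.01 -0.04 0 0 -1;-0.01 -0.04 0 0 -1;-0.01 -0.04 0 0 -1;-0.01 -0.04 -0.15 0 -1;-0.01 -0.04 -0.3 0 -1;-0.01 -0.04 -0.45 0 -1;-0.2 0.1 -0.45 -0.1 -1;-0.4 0.3 -0.45 -0.2 -1;-0.6 0.5 -0.45 -0.3 -1;-0.774 0.612 -0.45 -0.4 -1;-0.774 0.612 -0.45 -0.556 -1;-0.774 0.612 -0.45 -0.556 -1;-0.774 0.612 -0.45 -0.556 -1;-0.774 0.612 -0.45 -0.556 -1'
```

```text
t: 24.42
tool_pos: [514.2, 149.9, 257.3]
orientation: [0.707, 0.707, 0.0, -0.0]
wrist_force: [0.5, 0.1, 1.3]
width: 1.001
grasp_force: 0.0
```

```bash
python3 -m crank '-0.95 -0.2 0 0 -1;-0.95 -0.2 0 0 -1;-0.95 -0.2 0 0 -1;-0.95 -0.2 0 0 -1;-0.95 -0.2 0 0 -1;-0.95 -0.2 0 0 -1'
python3 - <<'E'
from h import *
s=read_state();print(s["tool_pos"],s["orientation"],s["q"])
for n in("top","scene"):
  c,W=load(n);print(n)
  for p in pins(c,W):print(*p)
  for p in jars(c,W):print("w80",*p)
cv2.imwrite("pics/s2.png",c["image"][60:400,80:480])
E
```

```text
t: 25.18
tool_pos: [453.7, -138.4, 257.1]
orientation: [0.709, 0.705, -0.0, 0.0]
wrist_force: [-0.3, 0.6, -0.3]
width: 1.0
grasp_force: 0.0
[ 453.71065925 -138.42803988  257.0845989 ] [ 7.08990067e-01  7.05218346e-01 -4.02633965e-04  8.13252395e-05] [ 0.61308103  0.17727995 -0.47243186  1.90741502  0.09205354  1.07809721
  0.09802062]
top
133 131.0 55 [555.4 438.1] [555.1 436.4]
190 187.0 50 [501.7 308.4] [501.5 306.4]
w80 12879 101.8 [522.  154.8  80.4] [521.4 154.9]
w80 468 13.6 [ 566.2 -399.3   80. ] [ 566.2 -399.3]
scene
190 205.0 1242 [42.5 36. ] [28.3 26.7]
133 137.0 45 [ 493.2 -140.4] [ 492.2 -141.9]
190 195.0 54 [545.8 -10.3] [544.6 -12. ]
190 192.0 62 [505.5 313.9] [505.4 313.7]
133 136.0 59 [556.8 442.7] [556.3 442.4]
w80 208 9.4 [ 424.9 -373.2   81.9] [ 424.1 -374.7]
w80 244 9.6 [ 564.  -398.8   82.1] [ 563.3 -400.5]
w80 234 10.0 [ 429.8 -249.    81.7] [ 429.  -250.2]
w80 7465 80.9 [526.1 154.9  82. ] [526.1 156.9]
w80 169 28.7 [904.4 -84.6  80.4] [904.8 -84.8]
```

View pics/s2.png

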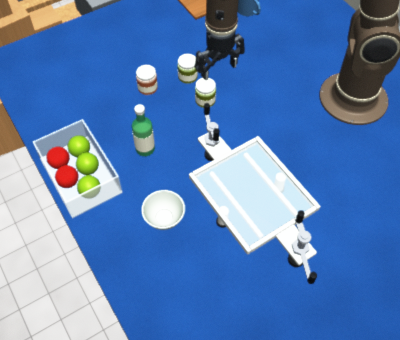

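The scene crop shows jar0 knocked to about (564,-399), with the other jars and both cranks in place. As insurance I'll push lever a against its stop once more with shut fingers.

```bash
python3 -m crank '-0.052 0.233 0 0 1;-0.052 0.233 0 0 1;-0.052 0.233 0.15 0 1;-0.052 0.233 0.3 0 1;-0.052 0.233 0.45 0 1;-0.052 0.233 0.45 0 1'
python3 -m crank '0.01 -0.03 0 0 1;0.017 -0.05 0 0 1;0.02 -0.06 0 0 1;0.02 -0.06 0 0 1'
```

```text
t: 26.02
tool_pos: [522.0, -149.0, 119.7]
orientation: [0.706, 0.708, -0.001, -0.003]
wrist_force: [-0.2, 0.1, 0.4]
width: 0.001
grasp_force: 0.0
t: 26.52
tool_pos: [511.9, -145.8, 125.5]
orientation: [0.707, 0.707, 0.004, 0.006]
wrist_force: [16.3, -3.2, -10.6]
width: 0.003
grasp_force: 8.0
```

```bash
python3 -m crank '-0.005 0.07 0 0 1;-0.005 0.07 -0.15 0 1;-0.005 0.07 -0.3 0 1;-0.005 0.07 -0.45 0 -1;-0.2 -0.1 -0.45 0 -1;-0.345 -0.257 -0.45 0 -1;-0.345 -0.257 -0.45 0 -1;-0.345 -0.257 -0.45 0 -1'
python3 - <<'E'
from h import *
s=read_state();print(s["tool_pos"],s["orientation"])
c=capture("wrist");im=c["image"];cv2.imwrite("pics/w6.png",im)
E
```

```text
t: 27.52
tool_pos: [428.6, -249.4, 258.8]
orientation: [0.708, 0.706, 0.0, 0.001]
wrist_force: [0.2, 0.1, 0.0]
width: 0.998
grasp_force: 0.0
[ 428.61835683 -249.37492212  258.81496084] [7.07892293e-01 7.06319171e-01 1.20724621e-04 1.31010585e-03]
```

View pics/w6.png

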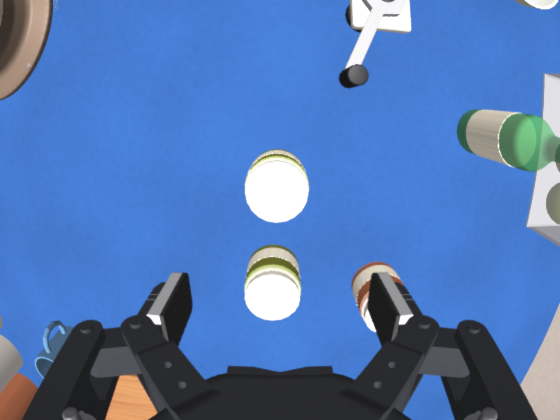

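The lid of jar1 is at (277,190), i.e. about (427,-248), centred between the fingers. Jars 2 and 0 are at (273,290) and (375,300).

```bash
python3 -m crank '0.004 -0.005 0.2 0 -1;0.004 -0.005 0.4 0 -1;0.004 -0.005 0.6 0 -1;0.004 -0.005 0.723 0 -1;0.004 -0.005 0.723 0 -1;0.004 -0.005 0.723 0 1;0.004 -0.005 0.723 0 1;0.004 -0.005 0.723 0 1;0.004 -0.005 0.723 0 1;0.004 -0.005 0.723 0 1'
```

```text
t: 28.82
tool_pos: [429.0, -247.9, 42.4]
orientation: [0.707, 0.707, 0.001, 0.002]
wrist_force: [-0.8, 2.7, 7.9]
width: 0.762
grasp_force: 67.0
```

```bash
python3 -m crank '0 0 -0.15 0 1;0 0 -0.35 0 1;0 0 -0.55 0 1;0 0 -0.733 0 1;0.2 0.05 -0.733 0 1;0.35 0.1 -0.733 0 1;0.5 0.13 -0.733 0 1;0.65 0.15 -0.733 0 1;0.8 0.16 -0.733 0 1;0.8 0.16 -0.733 0 1;0.8 0.16 -0.733 0 1'
```

```text
t: 30.2
tool_pos: [475.2, -8.2, 260.7]
orientation: [0.707, 0.707, -0.0, 0.001]
wrist_force: [-0.0, -0.2, -2.6]
width: 0.758
grasp_force: 68.0
```

```bash
python3 -m crank '0.2 0.05 0 0 1;0.4 0.08 0 0 1;0.6 0.12 0 0 1;0.779 0.156 0 0 1;0.779 0.156 0 0 1;0.779 0.156 0 0 1;0.779 0.156 0.15 0 1;0.779 0.156 0.3 0 1;0.779 0.156 0.4 0 1;0.779 0.156 0.44 0 1;0.779 0.156 0.455 0 1;0.779 0.156 0.46 0 1;0.779 0.156 0.46 0 1'
```

```text
t: 31.82
tool_pos: [522.8, 226.2, 123.3]
orientation: [0.707, 0.707, 0.001, 0.0]
wrist_force: [0.8, -0.1, -2.0]
width: 0.759
grasp_force: 68.0
```

```bash
python3 -m crank '0 0 0.004 0 1;0 0 0.004 0 1;0 0 0.004 0 -1;0 0 0.004 0 -1;0 0 0.004 0 -1;0 0 0.004 0 -1;0 0 -0.1 0 -1;0 0 -0.25 0 -1;0 0 -0.46 0 -1;-0.2 0 -0.46 0 -1;-0.4 0 -0.46 0 -1;-0.6 0 -0.46 0 -1;-0.8 0 -0.46 0 -1;-0.99 0 -0.46 0 -1;-0.99 0 -0.46 0 -1'
python3 -m crank '-0.2 0.02 0 0 -1;-0.4 0.05 0 0 -1;-0.6 0.08 0 0 -1;-0.8 0.1 0 0 -1;-0.98 0.14 0 0 -1;-0.98 0.14 0 0 -1;-0.98 0.14 0 0 -1'
python3 - <<'E'
from h import *
s=read_state();print(s["tool_pos"],s["orientation"])
for n in("top","scene"):
  c,W=load(n);print(n)
  for p in jars(c,W):print("w80",*p)
  for mm,ce,a in blobs((abs(W[...,2]-160)<8)&(W[...,0]>400)&(W[...,0]<650)&(W[...,1]>30)&(W[...,1]<290),60):print("on",a,W[mm].mean(0))
E
```

```text
t: 33.7
tool_pos: [521.7, -76.6, 259.8]
orientation: [0.71, 0.704, -0.001, 0.0]
wrist_force: [0.3, 0.3, -0.5]
width: 1.0
grasp_force: 0.0
t: 34.58
tool_pos: [564.9, -363.1, 259.8]
orientation: [0.707, 0.708, 0.001, -0.001]
wrist_force: [0.6, 0.9, 0.1]
width: 0.999
grasp_force: 0.0
[ 564.86990152 -363.10772451  259.82302962] [ 7.06565587e-01  7.07647002e-01  5.77267727e-04 -6.77306325e-04]
top
w80 12011 101.8 [521.4 148.5  80.5] [520.8 148.6]
w80 533 13.5 [ 562.9 -399.2   80.1] [ 562.8 -399.3]
w80 554 13.6 [ 421.6 -371.6   79.9] [ 421.6 -371.6]
on 654 [524.47239623 222.21918015 159.59994719]
scene
w80 223 9.2 [ 423.2 -371.9   82.1] [ 422.3 -373.6]
w80 243 9.8 [ 563.9 -399.9   81.3] [ 563.5 -401. ]
w80 6726 81.1 [527.  150.7  82. ] [527.1 152.9]
w80 182 28.7 [902.8 -84.3  80.6] [903.2 -84.7]
on 421 [525.27072158 221.27423115 161.21749995]
```

```bash
python3 -m crank '-0.122 -0.005 0 0 -1;-0.122 -0.005 0.2 0 -1;-0.122 -0.005 0.4 0 -1;-0.122 -0.005 0.6 0 -1;-0.122 -0.005 0.726 0 -1;-0.122 -0.005 0.726 0 -1;-0.122 -0.005 0.726 0 1;-0.122 -0.005 0.726 0 1;-0.122 -0.005 0.726 0 1;-0.122 -0.005 0.726 0 1;-0.122 -0.005 0.726 0 1'
```

```text
t: 36.05
tool_pos: [564.5, -402.0, 45.6]
orientation: [0.707, 0.707, 0.001, 0.002]
wrist_force: [0.4, 0.7, 7.5]
width: 0.757
grasp_force: 67.6
```

```bash
python3 -m crank '0 0 -0.15 0 1;0 0 -0.35 0 1;0 0 -0.55 0 1;0 0 -0.733 0 1;0.2 -0.05 -0.733 0 1;0.4 -0.05 -0.733 0 1;0.6 -0.05 -0.733 0 1;0.8 -0.05 -0.733 0 1;0.95 -0.05 -0.733 0 1;0.95 -0.05 -0.733 0 1;0.95 -0.05 -0.733 0 1'
```

```text
t: 37.42
tool_pos: [547.7, -117.1, 263.1]
orientation: [0.707, 0.707, -0.0, 0.001]
wrist_force: [0.6, -0.7, -2.6]
width: 0.763
grasp_force: 68.0
```

```bash
python3 -m crank '0.2 -0.02 0 0 1;0.4 -0.04 0 0 1;0.6 -0.06 0 0 1;0.8 -0.077 0 0 1;0.885 -0.077 0 0 1;0.885 -0.077 0 0 1;0.885 -0.077 0 0 1;0.885 -0.077 0.15 0 1;0.885 -0.077 0.3 0 1;0.885 -0.077 0.4 0 1;0.885 -0.077 0.44 0 1;0.885 -0.077 0.455 0 1;0.885 -0.077 0.455 0 1'
```

```text
t: 39.05
tool_pos: [525.3, 148.8, 126.7]
orientation: [0.707, 0.707, 0.001, 0.0]
wrist_force: [-0.9, 0.5, -3.1]
width: 0.759
grasp_force: 68.0
```

```bash
python3 -m crank '0 0 0.005 0 1;0 0 0.008 0 1;0 0 0.008 0 1'
```

```text
t: 39.42
tool_pos: [525.4, 149.2, 125.5]
orientation: [0.707, 0.707, 0.001, 0.001]
wrist_force: [-2.6, -1.7, 9.2]
width: 0.757
grasp_force: 69.2
```

```bash
python3 -m crank '0 0 0 0 -1;0 0 0 0 -1;0 0 0 0 -1;0 0 0 0 -1;0 0 -0.1 0 -1;0 0 -0.25 0 -1;0 0 -0.45 0 -1;-0.2 0 -0.45 0 -1;-0.4 0 -0.45 0 -1;-0.6 -0.03 -0.45 0 -1;-0.8 -0.06 -0.45 0 -1;-0.95 -0.1 -0.45 0 -1;-0.95 -0.1 -0.45 0 -1'
python3 -m crank '-0.2 -0.05 0 0 -1;-0.4 -0.1 0 0 -1;-0.6 -0.2 0 0 -1;-0.787 -0.24 0 0 -1;-0.787 -0.24 0 0 -1;-0.787 -0.24 0 0 -1'
python3 - <<'E'
from h import *
s=read_state();print(s["tool_pos"],s["orientation"])
for n in("top","scene"):
  c,W=load(n);print(n)
  for p in jars(c,W):print("w80",*p)
  for mm,ce,a in blobs((abs(W[...,2]-160)<8)&(W[...,0]>400)&(W[...,0]<650)&(W[...,1]>30)&(W[...,1]<290),60):print("on",a,W[mm].mean(0))
E
```

```text
t: 41.05
tool_pos: [493.4, -140.4, 258.1]
orientation: [0.71, 0.705, -0.001, 0.0]
wrist_force: [0.2, 0.5, -1.1]
width: 1.001
grasp_force: 0.0
t: 41.8
tool_pos: [423.5, -370.8, 258.2]
orientation: [0.707, 0.708, 0.001, -0.0]
wrist_force: [0.4, 0.7, -0.3]
width: 0.995
grasp_force: 0.0
[ 423.48915431 -370.83752566  258.24721823] [ 7.06706394e-01  7.07506662e-01  5.41627885e-04 -3.20097032e-04]
top
w80 11158 101.8 [520.5 147.6  80.6] [519.8 147.8]
w80 559 13.7 [ 421.7 -371.5   80. ] [ 421.6 -371.5]
on 653 [527.20280931 150.04448193 159.7079569 ]
on 657 [524.54811691 222.42874766 159.60905863]
scene
w80 223 9.4 [ 423.3 -372.1   81.9] [ 422.4 -373.6]
w80 341 17.1 [533.1 -29.2  82.3] [532.2 -30.4]
w80 5677 70.9 [529. 164.  82.] [529.2 166. ]
w80 181 28.4 [904.9 -84.6  80.3] [905.3 -84.8]
on 394 [527.66994661 149.21836021 161.42559955]
on 421 [525.11199269 221.33619057 161.18980208]
```

```bash
python3 -m crank '-0.003 -0.004 0.2 0 -1;-0.003 -0.004 0.4 0 -1;-0.003 -0.004 0.6 0 -1;-0.003 -0.004 0.721 0 -1;-0.003 -0.004 0.721 0 -1;-0.003 -0.004 0.721 0 1;-0.003 -0.004 0.721 0 1;-0.003 -0.004 0.721 0 1;-0.003 -0.004 0.721 0 1;-0.003 -0.004 0.721 0 1'
python3 -m crank '0 0 -0.15 0 1;0 0 -0.35 0 1;0 0 -0.55 0 1;0 0 -0.733 0 1;0.2 0.05 -0.733 0 1;0.35 0.1 -0.733 0 1;0.5 0.13 -0.733 0 1;0.65 0.15 -0.733 0 1;0.8 0.16 -0.733 0 1;0.8 0.16 -0.733 0 1;0.8 0.16 -0.733 0 1'
```

```text
t: 43.15
tool_pos: [422.9, -373.6, 44.5]
orientation: [0.707, 0.707, 0.0, 0.002]
wrist_force: [-0.4, 1.3, 7.7]
width: 0.756
grasp_force: 67.5
t: 44.52
tool_pos: [469.3, -133.5, 262.6]
orientation: [0.707, 0.707, -0.0, 0.001]
wrist_force: [-1.2, -0.2, -2.7]
width: 0.758
grasp_force: 68.6
```

```bash
python3 -m crank '0.2 0.05 0 0 1;0.4 0.1 0 0 1;0.6 0.15 0 0 1;0.698 0.189 0 0 1;0.698 0.189 0 0 1;0.698 0.189 0 0 1;0.698 0.189 0.15 0 1;0.698 0.189 0.3 0 1;0.698 0.189 0.4 0 1;0.698 0.189 0.44 0 1;0.698 0.189 0.455 0 1;0.698 0.189 0.455 0 1'
python3 -m crank '0 0 0.005 0 1;0 0 0.005 0 1'
```

```text
t: 46.02
tool_pos: [526.8, 76.1, 126.4]
orientation: [0.707, 0.707, 0.0, 0.0]
wrist_force: [0.2, 0.7, -3.5]
width: 0.757
grasp_force: 68.6
t: 46.28
tool_pos: [526.5, 76.4, 124.7]
orientation: [0.707, 0.707, 0.0, 0.0]
wrist_force: [0.7, 0.2, -3.3]
width: 0.761
grasp_force: 68.6
```

```bash
python3 -m crank '0 0 0.004 0 1;0 0 0.004 0 1;0 0 0.004 0 -1;0 0 0.004 0 -1;0 0 0.004 0 -1;0 0 0.004 0 -1;0 0 -0.1 0 -1;0 0 -0.25 0 -1;0 0 -0.46 0 -1;-0.2 -0.1 -0.46 0 -1;-0.4 -0.2 -0.46 0 -1;-0.6 -0.2 -0.46 0 -1;-0.8 -0.2 -0.46 0 -1;-0.9 -0.2 -0.46 0 -1;-0.9 -0.2 -0.46 0 -1'
python3 - <<'E'
from h import *
for n in("top","scene"):
  c,W=load(n);print(n)
  for p in pins(c,W):print(*p)
  for p in jars(c,W):print("w80",*p)
  for mm,ce,a in blobs((abs(W[...,2]-160)<8)&(W[...,0]>400)&(W[...,0]<650)&(W[...,1]>30)&(W[...,1]<290),60):print("on",a,W[mm].mean(0))
cv2.imwrite("pics/s3.png",c["image"])
E
```

```text
t: 48.15
tool_pos: [465.5, -196.7, 261.7]
orientation: [0.709, 0.705, -0.0, -0.0]
wrist_force: [0.1, 0.6, 0.6]
width: 1.0
grasp_force: 0.0
top
133 131.0 55 [555.1 438. ] [554.7 435.9]
190 186.0 48 [502.7 308. ] [502.4 305.9]
w80 10468 101.8 [520.8 152.9  80.6] [520.  153.1]
on 646 [528.25656836  76.87010968 159.72818414]
on 653 [527.15317975 149.99202579 159.63344999]
on 659 [524.52262395 222.29005999 159.57482649]
scene
190 204.0 1216 [46.  35.8] [32.1 26.6]
133 138.0 42 [ 493.2 -140. ] [ 492.4 -141.1]
190 194.0 53 [545.6 -10. ] [545.  -10.9]
190 193.0 63 [505.6 313.6] [504.9 313. ]
133 137.0 61 [556.7 442.3] [556.2 442. ]
w80 5532 81.1 [530.7 164.6  82.1] [530.8 167. ]
w80 178 28.7 [902.5 -84.5  79.9] [902.9 -84.4]
on 374 [528.72017295  75.90473183 161.61410624]
on 392 [527.54110782 148.99712289 161.24035075]
on 419 [525.08935527 221.26491799 161.24600527]
```

View pics/s3.png

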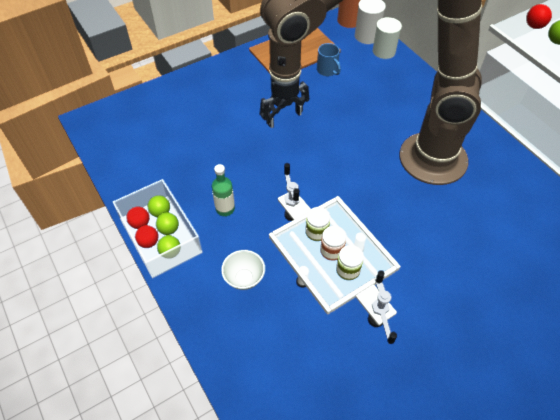

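The final view shows three jars upright in a row on the glass, at (318,224), (333,243) and (350,262). Both levers point outward, and the bowl and bottle haven't moved.

```bash
python3 -c "
from workcell import *;print(finish_job())"
```

```text
the job is handed in; nothing more can be done
None
```

I handed the job in at about 48 s: both screws are wound to a hard stop, both jam nuts are tight, and all three jars stand upright on the glass inside the rim; the handing-in gave no verdict.

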